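# Slide a nose-heavy vial tray across the gap and latch it in the sampler dock

## Robot

A 7-joint arm with a two-finger parallel gripper is mounted at the origin on a cart in front of the work surface, level with it; the furniture and walls round the work are solid. World frame = base frame: x ahead of the robot, y to its left, z up, the work surface at z = 0. Lengths are in m, angles in rad, forces in N, time in s.
With the tool pointing down it reaches from about 0.425 to 1.025 m from the base axis. Payload 3.6 kg.
Tool frame: the origin (TCP) lies between the finger pads; the fingertips stand 11 mm ahead of it and the grasp point (between the pads) lies 8 mm behind it; z points along the fingers, y is the line along which they close (so a half turn about z gives the same grasp; the last joint's range is limited). The gripper opens to 85 mm and grips with 20 to 120 N. Pads are 22 mm wide; open, the fingers measure 114 mm over their backs; the gripper's body (76 mm by 85 mm) begins 54 mm behind the grasp point. The pads swing forward as they close: fully open they stand 13 mm farther back than shut.
Start: joints at [-1.373, 0.591, 0.048, 1.609, -0.033, 0.943, -0.034], TCP at [0.208, 0.695, 0.242] pointing down, gripper open.
Joint ranges: [-2.69, 2.69], [-0.47, 2.24], [-1.27, 1.36], [0.19, 2.51], [-1.53, 4.68], [0.08, 2.07], [-3.09, 3.09]. Speed limits (rad/s): [2.57, 2.57, 3.14, 3.14, 3.14, 3.14, 3.14].

## Interface

Orientations are given as a rotation vector (axis times angle).
In Python, from rig import r, vision, finder gives the robot as it stands.
- The arm moves only by the shell command python3 -m jog 'ROWS' [OPENING] [FORCE]. ROWS is JSON, a list of rows, each a list of 4 numbers: the shift along the world's x, y, z in mm, then the turn about the world's z in rad. A call has exactly 8 rows; each row shifts and turns the commanded pose from where the row before left it; what a row does not reach is not made up. A row lasts 1/12 s, in which the tool goes at most 41.7 mm and 7.16 degrees, less where a joint would pass 70% of its speed; a pose out of reach is approached as far as the arm can. A call is refused whole if a number of a shift passes 41.7 or a number of a turn 0.125, either way. A call with a gripper value outside its range is refused whole. OPENING is the opening, from 0 (shut) to 1 (fully open), set as the call begins (- or left out, the last holds). The fingers move at their own pace and stop on an object; FORCE is the grip in N (left out, the last holds). Time passes only in rows, so rows that do not move let the fingers close, or fill a call up. It gives the time, the measured TCP pose, the force, the opening and the grip force at its end, in the units of the state.
- r.get_obs(): the state, without advancing time (a new reading comes with each control period).
- vision.read_camera(name): name is "side" or "top" or "wrist"; returns the picture (400x640x3 uint8, red, green, blue); there is no depth.
- vision.camera_model(name): a dict with "camera_matrix" (3x3 intrinsics, pixels), "eye" and "attitude" of the camera in the world. Camera axes: x right, y down, z forward; pixel columns grow to the right and rows downward; lengths in m; the calibration is good to about 2 mm. A picture is of the moment at which its call begins: read the wrist's pose just before it. camera_model takes no time and is no camera call; for the wrist camera it gives the pose at the moment of the call.
- r.sign_off(): hands the job in; it is judged then, once.
Trained networks look in the newest picture that a camera, given by its name, has taken for a name from the list of things; names that differ only in an ending like _2 or _b are one class to them, and where a whole thing is asked for, a point or a joint stands for the part that bears it (a point fixed in the world has none). Each returns a list of dicts, best first, with "score" (0 to 1); they miss things now and then, are a little off and sometimes report something else, mostly with a low value. They report only what shows in the picture. A call takes as long as a camera call.
- finder.look_for(camera, query): "location" ([column, row] in pixels, amid what is visible of it).
- finder.masks_of(camera, query): "pixels" (400x640 bool, what is visible of it) and "location" ([column, row] in pixels, amid what is visible of it).
- finder.tip_of(camera, query): "location" ([column, row] in pixels: a listed point, or the origin of a listed thing).
The state is a dict: "time": time; "qpos": joint angles; "qvel": joint speeds; "effort": joint torques, N m; "position": TCP position; "tcp_rot": TCP orientation; "ft_force": force on the tool from outside, world axes, zero at the start; "wrist_torque": the same for the moment, N m; "grip_width": finger opening in m; "grasp_force": force on a finger pad.
Only numpy, scipy, OpenCV 4.12 (cv2) and the standard library are available. Lean on these libraries where they do the work, as an engineer would, in place of code of your own. Each camera call takes 0.05 s, during which the arm holds its last target. There are 200 camera calls.

## Task

Bring the blue vial tray from the steel loading stand into the grey sampler dock: press its red thumb paddle down to free the catch and slide the tray level across the open gap, holding its tail down because the loaded end is heavy, so that it neither sags into the gap nor lifts off. Once it is well on the dock let go of the paddle and push the tray gently on against the sprung buffers until the catch clicks into its slot and holds it locked, without driving the buffers to their end; leave the jar, the bottle and the carton beside it alone.

Things in the scene. Friction and masses are not known exactly. Their poses are not given: they have to be found in the camera images.
- dock: Fixed grey sampler dock. Origin under it on the worktop; x = direction the tray is pushed in, z up. Flat deck at z = 50 mm from x = -78 mm on; black rails 12 mm higher, 109 mm apart, flared at the mouth to x = -122 mm. The white tower (145 mm high) at its far end is clamped anywhere over 20 mm along x, and where is not reported: the tray meets its buffers with its origin at dock x = -18 to 2 mm
- buffer (a joint): Steel bar with two rubber pads, sprung, low in front of the white tower, m: 0 = out, grows as the tray's nose pushes it in. It takes 2 N to start and about 7 N at 4 mm, where the catch drops into the slot of the tower's own deck strip; 13 N at 9 mm; hard end at 12 mm. Until the catch has dropped it pushes the tray back out. Locked, the tray's origin is about 4 mm beyond first touch
- dock_mouth (a point): Middle of the dock's mouth, at deck height (dock x = -95 mm); the mouth slopes up from 7 mm below deck height at x = -97 mm to the deck at x = -78 mm
- stand: Fixed loading stand, bent steel plate on legs, 200 x 124 mm, deck top 50 mm above the worktop, side rails 11 mm high and 109 mm apart. Origin under its centre on the worktop, x axis towards the dock (square to it within about 1 degree, offset sideways up to 3 mm). At the start the tray's catch is in a slot of its deck. Nothing stands behind it
- stand_edge (a point): Middle of the stand's edge towards the dock, at deck height; the open gap from here to the mouth of the dock is 88 to 102 mm
- tray: Blue tray of slippery plastic (friction 0.05), 200 (x) x 104 (y) mm, base 6 mm thick, 0.55 to 1 kg. Origin under its centre; +x = nose (leading end), z up. Its nose carries a metal block with vials (x = 28 to 98 mm, 49 mm high): centre of mass 54 mm behind the nose. Over the gap the nose drops unless the paddle is pressed with up to 8 N; once the block is on the dock a hard press drops the tail
- tray_nose (a point): Middle of the tray's leading edge, at its underside (tray x = 98 mm)
- tray_tail (a point): Middle of the tray's rear edge, at its underside (tray x = -100 mm)
- push_bar (a point): Middle of the rear face of the blue push bar that stands across the tray (tray x = -46 mm, 28 mm above the underside; bar 92 mm wide, top 36 mm above the underside, 12 mm thick). Fingers on the paddle behind it, or just above the paddle, can push it forward. Behind the bar is only the paddle over the bare base, open to the rear and the sides
- paddle (a point): Top of the red ribbed paddle, 60 mm wide (y), 44 mm long (x), near its middle (tray x = -76 mm). Up: it slopes from about 14 mm above the tray's underside at the push bar to 20 mm at its rear end. Pressed fully: level, top about 12 mm above the underside from tray x = -91 to -50 mm
- catch (a joint): Thumb catch, a rocker, rad: 0 = pawl down in a slot, 5 mm below the tray (locked); about 0.11 = pawl riding on a deck; 0.18 = paddle fully down, pawl clear. A weak spring (about 1 N at the paddle) turns it to 0; fully down it is rigid and carries the press into the tray. Left free, the pawl (tray x = 4 mm) rides on the deck and drops into the slot by itself
- septa_jar: Bystander: brown and white screw-top jar, 45 mm across, 55 mm high, origin under its centre
- leak_detector_bottle: Bystander: small white bottle with a red pointed cap, 32 mm across, 98 mm high, origin under its centre
- column_nut_carton: Bystander: small brown carton, 50 x 66 x 40 mm, origin under its centre

How it is judged:
By the outcome, as a careful person would: the job done as asked, in the order asked, and still so for the second after the job is handed in, with the robot touching nothing.
It also fails if it takes over 48 s, if anything falls off the work surface, if the arm or the gripper's body presses on something with over 40 N, if the wrist force passes 120 N, or if a joint passes its speed limit or range.

## Working session

There is one attempt and no reset: what is moved stays moved. The work goes in short steps, Python scripts to look and compute and a shell command to move; the robot and the scene stay as the last step left them, time stands still between calls to the robot, and variables do not carry over. Pictures are saved under pics/ and viewed, at most 11 in all, crops included, and the job is handed in when it is done.

```bash
mkdir -p pics; ls
cat > h.py <<'E'
from rig import r, vision, finder
import numpy as np, cv2
from scipy.spatial.transform import Rotation as R
def cam(n):
    m=vision.camera_model(n); A=np.array(m["attitude"],float)
    if A.size==3: A=R.from_rotvec(A).as_matrix()
    return np.array(m["camera_matrix"]),np.array(m["eye"]),A
def ray(n,px,z):
    K,e,A=cam(n); d=A@np.linalg.inv(K)@np.array([px[0],px[1],1.]); return e+d*(z-e[2])/d[2]
def proj(n,p):
    K,e,A=cam(n); c=K@(A.T@(np.array(p)-e)); return c[:2]/c[2]
E
python3 - <<'E'
from h import *
print(vision.camera_model("top")); print(vision.camera_model("side"))
for n in ("top","side"):
    im=vision.read_camera(n); cv2.imwrite(f"pics/{n}0.png",im[:,:,::-1])
    for q,z in (("stand_edge",.05),("dock_mouth",.05),("tray_nose",.05),("tray_tail",.05),("push_bar",.078),("paddle",.067),("tray",.05),("stand",0),("dock",0),("septa_jar",0),("leak_detector_bottle",0),("column_nut_carton",0)):
        for d in finder.tip_of(n,q)[:1]: print(n,q,round(d["score"],2),np.round(d["location"]),np.round(ray(n,d["location"],z)*1000))
o=r.get_obs();print(o)
E
```

```text
pics
{'camera_matrix': array([[373.68431481,   0.        , 316.16982854],
       [  0.        , 373.68431481, 195.63742963],
       [  0.        ,   0.        ,   1.        ]]), 'eye': array([0.53252744, 0.10135621, 0.90901302]), 'attitude': array([-2.16482767,  2.20750988, -0.10382823])}
{'camera_matrix': array([[504.66475084,   0.        , 304.80999908],
       [  0.        , 504.66475084, 198.77143221],
       [  0.        ,   0.        ,   1.        ]]), 'eye': array([1.2200786 , 0.43388416, 0.93720783]), 'attitude': array([-1.36414544, -2.28614703,  0.84479726])}
top stand_edge 0.69 [311. 217.] [553. 101.  50.]
top dock_mouth 0.82 [348. 234.] [513.  17.  50.]
top tray_nose 0.68 [308. 216.] [555. 109.  50.]
top tray_tail 0.68 [232. 185.] [631. 282.  50.]
top push_bar 0.88 [249. 193.] [609. 240.  78.]
top paddle 0.57 [235. 186.] [626. 272.  67.]
top tray 0.87 [268. 203.] [587. 199.  50.]
top stand 0.31 [309. 218.] [554. 108.   0.]
top dock 0.78 [381. 248.] [477. -66.   0.]
top septa_jar 0.58 [388. 202.] [589. -86.   0.]
top leak_detector_bottle 0.49 [319. 173.] [662.  80.   0.]
to
[... 588 characters left out ...]
 0.]
{'time': 1.3, 'qpos': array([-1.37351355,  0.5911826 ,  0.04839459,  1.60848734, -0.03328976,
        0.94273333, -0.03371891]), 'qvel': array([-0.00190483, -0.00160042,  0.00117043,  0.00065646, -0.00023498,
        0.00141781, -0.00063988]), 'effort': array([ 2.06339346e-04, -5.48626220e+01,  1.54559959e+00, -1.98539060e+01,
        9.22961393e-03,  1.37452866e-03,  2.42252021e-06]), 'position': array([0.20785499, 0.69456698, 0.24231963]), 'tcp_rot': array([ 4.55109968e-01,  3.10842329e+00, -1.23122826e-05]), 'ft_force': array([ 0.38754644,  0.45903136, -0.21959245]), 'wrist_torque': array([-0.05436429, -0.03459784,  0.03684867]), 'grasp_force': 0.0, 'grip_width': 0.08556224799332063}
```

View pics/top0.png

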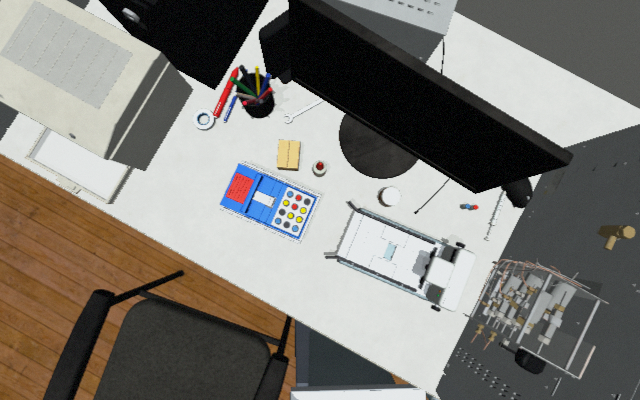

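View pics/side0.png

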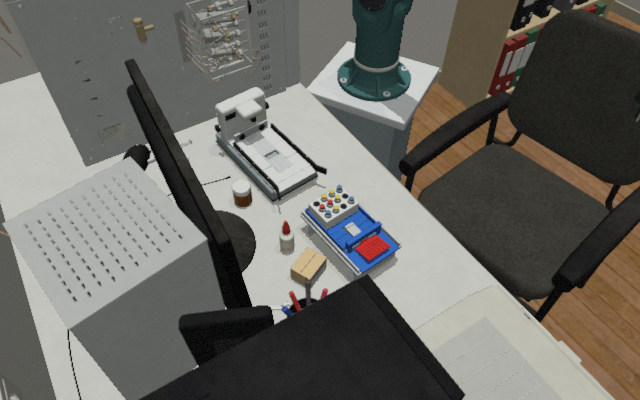

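The pictures show the blue tray on its stand at top px (270,203), paddle at rear (238,187), and the dock at (395,250), with the jar, bottle and carton well to the side. The tray and dock lie in line and the path is clear.

```bash
python3 -m jog '[[25,-27,0,-0.05],[25,-27,0,-0.053],[25,-27,0,0],[25,-27,0,0],[25,-27,0,0],[25,-27,0,0],[25,-27,0,0],[25,-27,0,0]]' 0; python3 -m jog '[[25,-27,0,0],[25,-27,-5,0],[25,-27,-5,0],[25,-27,-10,0],[25,-27,-10,0],[25,-27,-10,0],[25,-27,0,0],[25,-27,0,0]]'
python3 - <<'E'
from h import *
o=r.get_obs();print(o['position'],R.from_rotvec(o['tcp_rot']).as_matrix().round(3).tolist(),o['grip_width'])
im=vision.read_camera("wrist"); cv2.imwrite("pics/w1.png",im[:,:,::-1])
for q,z in (("stand_edge",.05),("tray_nose",.05),("tray_tail",.05),("push_bar",.078),("paddle",.067),("tray",.05),("dock_mouth",.05)):
    for d in finder.tip_of("wrist",q)[:1]: print(q,round(d["score"],2),np.round(d["location"]),np.round(ray("wrist",d["location"],z)*1000,1))
m=finder.masks_of("wrist","paddle")
if m:
    p=m[0]["pixels"]; ys,xs=np.nonzero(p); P=np.array([ray("wrist",(x,y),.067)[:2] for x,y in zip(xs[::7],ys[::7])])*1000
    print("mask",cv2.minAreaRect(P.astype(np.float32)))
E
```

```text
time: 1.97
position: [0.4089, 0.4772, 0.2426]
tcp_rot: [0.614, 3.081, 0.001]
ft_force: [0.1, 0.3, -0.5]
grip_width: -0.0001
grasp_force: 0.0
time: 2.63
position: [0.6084, 0.261, 0.2015]
tcp_rot: [-0.614, -3.08, 0.001]
ft_force: [0.5, -0.1, 0.1]
grip_width: 0.0001
grasp_force: 0.0
[0.60844739 0.26095995 0.20154378] [[-0.924, 0.384, -0.001], [0.384, 0.924, -0.001], [0.001, -0.001, -1.0]] 7.448813359626171e-05
tray_tail 0.81 [360. 202.] [638.4 289.5  50. ]
push_bar 0.76 [297. 207.] [610.6 240.4  78. ]
paddle 0.9 [334. 209.] [627.3 269.5  67. ]
tray 0.56 [256. 196.] [592.3 204.9  50. ]
dock_mouth 0.58 [ 46. 192.] [513.2  24.6  50. ]
mask ((608.3785400390625, 241.1509552001953), (101.11390686035156, 60.633853912353516), 61.76861572265625)
```

View pics/w1.png

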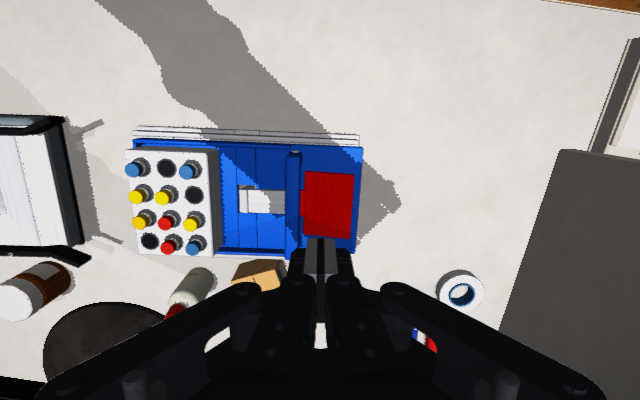

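The wrist picture shows the paddle at px (303–353, 172–237), the push bar at column ~295, and closed fingers at (322,240), so they're off to the side of the paddle and need a lateral shift.

Run:
```python
from h import *
o=r.get_obs()
im=cv2.imread("pics/w1.png").astype(int); b,g,rd=im[...,0],im[...,1],im[...,2]
red=((rd>120)&(g<70)&(b<70)).astype(np.uint8); red[:,:298]=0;red[:,360:]=0
n,l,st,c=cv2.connectedComponentsWithStats(red);i=1+np.argmax(st[1:,4]);ys,xs=np.nonzero(l==i)
P=np.array([ray("wrist",(x,y),.067)[:2] for x,y in zip(xs,ys)])*1000
print(st[i],cv2.minAreaRect(P.astype(np.float32)),P.mean(0))
blue=((b>120)&(rd<60)).astype(np.uint8);n,l,st,c=cv2.connectedComponentsWithStats(blue);i=1+np.argmax(st[1:,4]);m=(l==i)
xsr=[];
for y in range(160,245,5): xsr.append((np.nonzero(m[y])[0].max(),y))
Q=np.array([ray("wrist",p,.056)[:2] for p in xsr])*1000;print("rear",Q[0],Q[-1],np.degrees(np.arctan2(*(Q[0]-Q[-1])[::-1])))
col=[(x,np.nonzero(m[:,x])[0].min()) for x in list(range(225,285,6))+list(range(305,358,6))]
Q=np.array([ray("wrist",p,.056)[:2] for p in col])*1000;f=np.polyfit(Q[:,1],Q[:,0],1);print("side edge",Q[0],Q[-1],np.degrees(np.arctan(f[0])))
print("bar", [ray("wrist",p,.086)*1000 for p in ((302,155),(301,230))])
```

```text
Traceback (most recent call last):
  File "h.py", line 9, in ray
    K,e,A=cam(n); d=A@np.linalg.inv(K)@np.array([px[0],px[1],1.]); return e+d*(z-e[2])/d[2]
          ~~~^^^
  File "h.py", line 5, in cam
    m=vision.camera_model(n); A=np.array(m["attitude"],float)
ValueError: time passes only in moves, steps and waits
```

```bash
sed -i 's/^def cam/import functools\n@functools.cache\ndef cam/' h.py
cat > m.py <<'E'
from h import *
im=cv2.imread("pics/w1.png").astype(int); b,g,rd=im[...,0],im[...,1],im[...,2]
red=((rd>120)&(g<70)&(b<70)).astype(np.uint8); red[:,:298]=0;red[:,360:]=0
n,l,st,c=cv2.connectedComponentsWithStats(red);i=1+np.argmax(st[1:,4]);ys,xs=np.nonzero(l==i)
P=np.array([ray("wrist",(x,y),.067)[:2] for x,y in zip(xs,ys)])*1000
print(st[i],cv2.minAreaRect(P.astype(np.float32)),P.mean(0))
blue=((b>120)&(rd<60)).astype(np.uint8);n,l,st,c=cv2.connectedComponentsWithStats(blue);i=1+np.argmax(st[1:,4]);m=(l==i)
xsr=[];
for y in range(160,245,5): xsr.append((np.nonzero(m[y])[0].max(),y))
Q=np.array([ray("wrist",p,.056)[:2] for p in xsr])*1000;print("rear",Q[0],Q[-1],np.degrees(np.arctan2(*(Q[0]-Q[-1])[::-1])))
print("bar", [ray("wrist",p,.086)*1000 for p in ((302,155),(301,230))])
col=[(x,np.nonzero(blue[140:,x])[0].min()+140) for x in list(range(225,285,6))+list(range(305,356,6))]
Q=np.array([ray("wrist",p,.056)[:2] for p in col])*1000;f=np.polyfit(Q[:,1],Q[:,0],1);print("side edge",Q[0],Q[-1],np.degrees(np.arctan(f[0])))
E
python3 m.py
```

```text
[ 300  172   54   66 3077] ((621.2210083007812, 264.5291748046875), (46.546504974365234, 59.40460968017578), 63.53190612792969) [620.5050563  265.60252604]
rear [596.93849232 308.23177573] [667.56070104 275.91221557] 155.4092641581067
bar [array([569.27561132, 264.41841459,  86.        ]), array([627.67923553, 238.28221049,  86.        ])]
side edge [537.85508298 202.27089568] [583.38208642 305.70501459] 23.725754325390128
```

```bash
python3 -m jog '[[3,-1,-20,-0.018],[3,-1,-20,0],[3,0,-20,0],[2,0,-20,0],[0,0,-20,0],[0,0,-12,0],[0,0,-4,0],[0,0,0,0]]'
python3 - <<'E'
from h import *
o=r.get_obs();print(o['position'])
im=vision.read_camera("wrist"); im2=vision.read_camera("side")[180:290,290:430]
cv2.imwrite("pics/w2.png",np.vstack([im[100:350,100:500,::-1],cv2.resize(im2,(400,314),interpolation=2)[:,:,::-1]]))
E
```

```text
time: 3.75
position: [0.6177, 0.2611, 0.0853]
tcp_rot: [-0.64, -3.074, 0.002]
ft_force: [0.8, -0.0, 0.3]
grip_width: -0.0001
grasp_force: 0.0
[0.61774347 0.26109712 0.08532923]
```

View pics/w2.png

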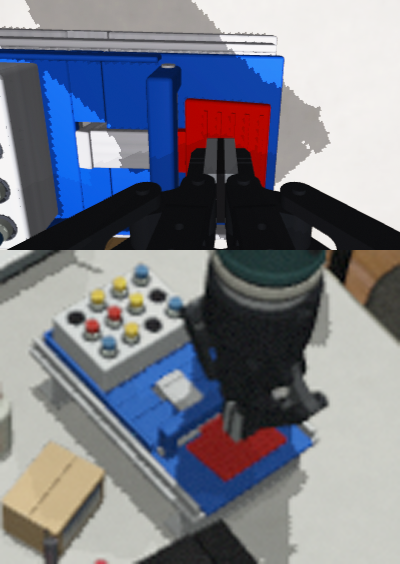

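The picture shows the closed fingertips over the paddle's middle, about 10 mm behind the bar and centred sideways. I'll press from here.

```bash
python3 -m jog '[[0,0,-3,0],[0,0,-3,0],[0,0,-2,0],[0,0,-1,0],[0,0,-1,0],[0,0,-1,0],[0,0,0,0],[0,0,0,0]]'; python3 -m jog '[[0,0,-0.5,0],[0,0,-0.5,0],[0,0,0,0],[0,0,0,0],[0,0,-0.5,0],[0,0,-0.5,0],[0,0,0,0],[0,0,0,0]]'
```

```text
time: 4.52
position: [0.6191, 0.2607, 0.0754]
tcp_rot: [0.642, 3.075, 0.001]
ft_force: [0.2, 0.1, 0.8]
grip_width: 0.0004
grasp_force: 0.4
time: 5.18
position: [0.6189, 0.2607, 0.0735]
tcp_rot: [0.642, 3.075, 0.0]
ft_force: [0.0, 0.9, 2.8]
grip_width: 0.0
grasp_force: 1.2
```

```bash
python3 -m jog '[[0,0,-0.5,0],[0,0,-0.5,0],[0,0,0,0],[0,0,0,0],[0,0,0,0],[0,0,0,0],[0,0,0,0],[0,0,0,0]]'; python3 -m jog '[[0,0,-0.5,0],[0,0,-0.5,0],[0,0,0,0],[0,0,0,0],[0,0,0,0],[0,0,0,0],[0,0,0,0],[0,0,0,0]]'
```

```text
time: 5.85
position: [0.619, 0.2606, 0.0732]
tcp_rot: [0.642, 3.075, 0.0]
ft_force: [-1.4, 0.8, 6.9]
grip_width: 0.0001
grasp_force: 3.6
time: 6.52
position: [0.619, 0.2607, 0.0731]
tcp_rot: [0.642, 3.075, 0.001]
ft_force: [-2.3, 0.8, 10.6]
grip_width: 0.0
grasp_force: 5.9
```

```bash
python3 -m jog '[[-0.8,-1.8,0,0],[-0.8,-1.8,0,0],[-0.8,-1.8,0,0],[-0.8,-1.8,0,0],[-0.8,-1.8,0,0],[-0.8,-1.8,0,0],[-0.8,-1.8,0,0],[-0.8,-1.8,0,0]]'
python3 - <<'E'
from h import *
vision.read_camera("side")
for q,z in (("tray_nose",.05),("tray_tail",.05),("push_bar",.078)):
    for d in finder.tip_of("side",q)[:1]: print(q,round(d["score"],2),np.round(d["location"]),np.round(ray("side",d["location"],z)*1000,1))
E
```

```text
time: 7.18
position: [0.615, 0.2489, 0.0733]
tcp_rot: [0.64, 3.071, 0.009]
ft_force: [0.7, 4.1, 7.6]
grip_width: 0.0003
grasp_force: 3.8
tray_nose 0.68 [317. 199.] [548.1  93.9  50. ]
tray_tail 0.74 [380. 259.] [633.5 286.4  50. ]
push_bar 0.95 [362. 232.] [605.1 231.6  78. ]
```

```bash
python3 -m jog '[[-0.8,-1.8,-0.3,0],[-0.8,-1.8,-0.3,0],[-0.8,-1.8,0,0],[-0.8,-1.8,0,0],[-0.8,-1.8,0,0],[-0.8,-1.8,0,0],[-0.8,-1.8,0,0],[-0.8,-1.8,0,0]]'
python3 - <<'E'
from h import *
im2=vision.read_camera("side")[130:290,230:430]
for q,z in (("tray_nose",.05),("tray_tail",.05),("push_bar",.078)):
    for d in finder.tip_of("side",q)[:1]: print(q,round(d["score"],2),np.round(d["location"]),np.round(ray("side",d["location"],z)*1000,1))
im=vision.read_camera("wrist"); 
cv2.imwrite("pics/w3.png",np.vstack([im[100:350,100:500,::-1],cv2.resize(im2,(400,320),interpolation=2)[:,:,::-1]]))
E
```

```text
time: 8.05
position: [0.6094, 0.2349, 0.0732]
tcp_rot: [0.64, 3.069, 0.01]
ft_force: [1.4, 2.4, 9.0]
grip_width: 0.0003
grasp_force: 4.8
tray_nose 0.68 [313. 196.] [545.8  82.1  50. ]
tray_tail 0.89 [373. 255.] [629.  269.8  50. ]
push_bar 0.81 [357. 227.] [598.2 215.9  78. ]
```

View pics/w3.png

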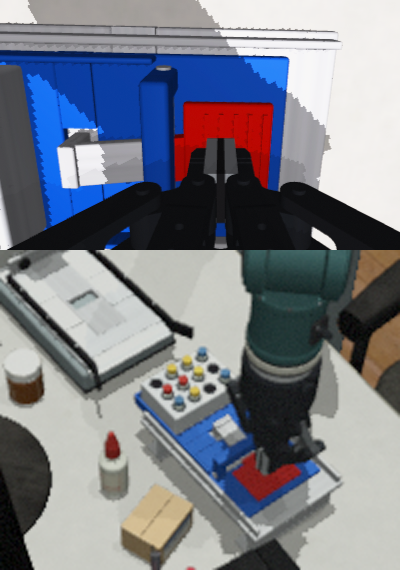

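The picture shows the tray moving with the fingertip: the fingers keep their place on the paddle at (220,145), and the nose is now just beyond the stand edge.

```bash
python3 -m jog '[[-1.2,-2.8,-0.4,0],[-1.2,-2.8,-0.4,0],[-1.2,-2.8,0,0],[-1.2,-2.8,0,0],[-1.2,-2.8,0,0],[-1.2,-2.8,0,0],[-1.2,-2.8,0,0],[-1.2,-2.8,0,0]]'; python3 -m jog '[[-0.8,-1.8,0,0],[-0.8,-1.8,0,0],[-0.8,-1.8,0,0],[-0.8,-1.8,0,0],[-0.8,-1.8,0,0],[-0.8,-1.8,0,0],[-0.8,-1.8,0,0],[-0.8,-1.8,0,0]]'
```

```text
time: 8.97
position: [0.6, 0.2139, 0.073]
tcp_rot: [0.638, 3.069, 0.013]
ft_force: [0.7, 5.0, 13.1]
grip_width: -0.0004
grasp_force: 6.7
time: 9.63
position: [0.5934, 0.1998, 0.0729]
tcp_rot: [0.638, 3.07, 0.013]
ft_force: [0.1, 5.6, 14.7]
grip_width: 0.0003
grasp_force: 7.0
```

```bash
python3 -m jog '[[-1.2,-2.7,0,0],[-1.2,-2.7,0,0],[-1.2,-2.7,0,0],[-1.2,-2.7,0,0],[-1.2,-2.7,0,0],[-1.2,-2.7,0,0],[-1.2,-2.7,0,0],[-1.2,-2.7,0,0]]'
python3 - <<'E'
from h import *
im2=vision.read_camera("side")[130:290,210:410]
for q,z in (("tray_nose",.05),("tray_tail",.05),("push_bar",.078),("dock_mouth",.05)):
    for d in finder.tip_of("side",q)[:1]: print(q,round(d["score"],2),np.round(d["location"]),np.round(ray("side",d["location"],z)*1000,1))
cv2.imwrite("pics/w4.png",cv2.resize(im2,(750,600),interpolation=2)[:,:,::-1])
E
```

```text
time: 10.3
position: [0.5836, 0.1784, 0.0729]
tcp_rot: [0.638, 3.07, 0.013]
ft_force: [-0.2, 5.9, 15.6]
grip_width: -0.0002
grasp_force: 7.6
tray_nose 0.63 [296. 178.] [512.8  18.3  50. ]
tray_tail 0.77 [352. 232.] [596.6 205.7  50. ]
push_bar 0.94 [338. 210.] [577.1 160.6  78. ]
dock_mouth 0.89 [297. 180.] [519.3  25.4  50. ]
```

View pics/w4.png

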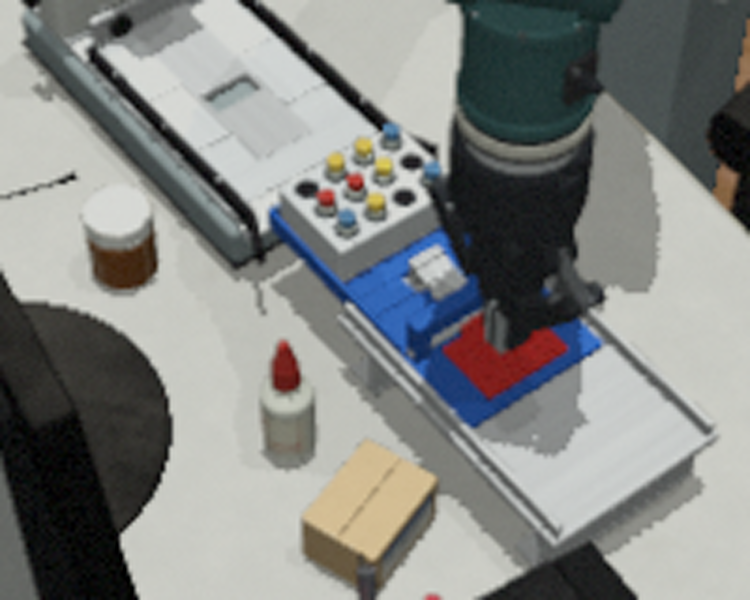

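The tray is level over the gap. Its nose has reached the dock's flared mouth around crop px (270,220), between the rails.

```bash
python3 -m jog '[[-0.8,-1.8,0,0],[-0.8,-1.8,0,0],[-0.8,-1.8,0,0],[-0.8,-1.8,0,0],[-0.8,-1.8,0,0],[-0.8,-1.8,0,0],[-0.8,-1.8,0,0],[-0.8,-1.8,0,0]]';python3 -m jog '[[-0.8,-1.8,0,0],[-0.8,-1.8,0,0],[-0.8,-1.8,0,0],[-0.8,-1.8,0,0],[-0.8,-1.8,0,0],[-0.8,-1.8,0,0],[-0.8,-1.8,0,0],[-0.8,-1.8,0,0]]'
```

```text
time: 11.22
position: [0.577, 0.1642, 0.0729]
tcp_rot: [0.637, 3.071, 0.013]
ft_force: [-1.0, 7.5, 15.8]
grip_width: -0.0004
grasp_force: 8.0
time: 11.88
position: [0.5705, 0.1502, 0.0729]
tcp_rot: [0.637, 3.071, 0.013]
ft_force: [-2.0, 6.6, 17.5]
grip_width: 0.0001
grasp_force: 8.6
```

```bash
python3 -m jog '[[-1.0,-1.7,0,0],[-1.0,-1.7,0,0],[-1.0,-1.7,0,0],[-1.0,-1.7,0,0],[-1.0,-1.7,0,0],[-1.0,-1.7,0,0],[-0.9,-1.8,0,0],[-0.9,-1.8,0,0]]';python3 -m jog '[[-0.9,-1.7,0.3,0],[-0.9,-1.7,0.3,0],[-0.9,-1.8,0.3,0],[-0.9,-1.8,0.3,0],[-0.9,-1.8,0.3,0],[-0.9,-1.8,0.3,0],[-0.8,-1.8,0,0],[-0.8,-1.8,0,0]]'
```

```text
time: 12.55
position: [0.5636, 0.1356, 0.0729]
tcp_rot: [0.637, 3.069, 0.012]
ft_force: [0.8, 5.8, 15.7]
grip_width: 0.0001
grasp_force: 8.4
time: 13.22
position: [0.5557, 0.1187, 0.0732]
tcp_rot: [0.64, 3.07, 0.007]
ft_force: [1.8, 3.8, 8.1]
grip_width: -0.0001
grasp_force: 4.2
```

```bash
python3 -m jog '[[-0.8,-1.8,0.3,0],[-0.8,-1.8,0.3,0],[-0.8,-1.8,0.3,0],[-0.8,-1.8,0.2,0],[-0.8,-1.8,0,0],[-0.8,-1.8,0,0],[-0.8,-1.8,0,0],[-0.8,-1.8,0,0]]'
python3 - <<'E'
from h import *
im2=vision.read_camera("side")[110:270,190:390]
for q,z in (("tray_nose",.05),("tray_tail",.05),("push_bar",.078)):
    for d in finder.tip_of("side",q)[:1]: print(q,round(d["score"],2),np.round(d["location"]),np.round(ray("side",d["location"],z)*1000,1))
im=vision.read_camera("wrist");
cv2.imwrite("pics/w5.png",np.vstack([im[100:350,100:500,::-1],cv2.resize(im2,(400,320),interpolation=2)[:,:,::-1]]))
E
```

```text
time: 13.88
position: [0.5475, 0.1028, 0.0733]
tcp_rot: [0.641, 3.073, 0.002]
ft_force: [1.5, 3.1, 6.5]
grip_width: -0.0005
grasp_force: 3.2
tray_nose 0.67 [277. 160.] [484.4 -51.   50. ]
tray_tail 0.62 [328. 207.] [558.9 128.   50. ]
push_bar 0.93 [315. 189.] [546.3  88.3  78. ]
```

View pics/w5.png

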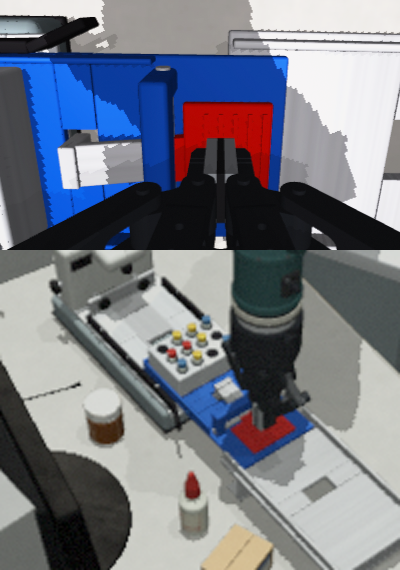

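The block is fully between the dock rails. The tray is level and its tail is about to leave the stand, so I'll lighten the press.

```bash
python3 -m jog '[[-0.5,-1.2,0.3,0],[-0.5,-1.2,0.3,0],[-0.5,-1.2,0.3,0],[-0.5,-1.2,0.1,0],[-0.5,-1.2,0,0],[-0.5,-1.2,0,0],[-0.5,-1.2,0,0],[0,0,0,0]]'
```

```text
time: 14.8
position: [0.5425, 0.0932, 0.0736]
tcp_rot: [-0.643, -3.074, 0.001]
ft_force: [0.2, 0.8, 2.8]
grip_width: -0.0003
grasp_force: 1.1
```

```bash
python3 -m jog '[[-0.8,-1.8,0.2,0],[-0.8,-1.8,0,0],[-0.8,-1.8,0,0],[-0.8,-1.8,0,0],[-0.8,-1.8,0,0],[-0.8,-1.8,0,0],[-0.8,-1.8,0,0],[0,0,0,0]]';python3 -m jog '[[-0.8,-1.8,0,0],[-0.8,-1.8,0,0],[-0.8,-1.8,0,0],[-0.8,-1.8,0,0],[-0.8,-1.8,0,0],[-0.8,-1.8,0,0],[-0.8,-1.8,0,0],[0,0,0,0]]'
```

```text
time: 15.47
position: [0.5371, 0.0805, 0.0741]
tcp_rot: [-0.643, -3.075, 0.001]
ft_force: [0.2, 0.8, 1.7]
grip_width: -0.0
grasp_force: 1.5
time: 16.13
position: [0.5315, 0.0678, 0.074]
tcp_rot: [-0.643, -3.075, 0.001]
ft_force: [0.5, 1.1, 5.0]
grip_width: 0.0003
grasp_force: 2.5
```

Run:
```python
from h import *
im2=vision.read_camera("side")[100:240,190:365]
o=r.get_obs();print(o['ft_force'],o['position'])
for q,z in (("tray_nose",.05),("tray_tail",.05),("push_bar",.078)):
    for d in finder.tip_of("side",q)[:1]: print(q,round(d["score"],2),np.round(d["location"]),np.round(ray("side",d["location"],z)*1000,1))
print(r.get_obs()['ft_force'])
cv2.imwrite("pics/w6.png",cv2.resize(im2,(750,600),interpolation=2)[:,:,::-1])
```

```text
[0.45504282 0.88402357 5.24378904] [0.53149664 0.06777515 0.07404885]
tray_nose 0.63 [269. 156.] [482.  -74.6  50. ]
tray_tail 0.69 [322. 201.] [547.3 107.   50. ]
push_bar 0.89 [306. 177.] [522.9  50.3  78. ]
[0.95414595 1.27046864 5.11133434]
```

View pics/w6.png

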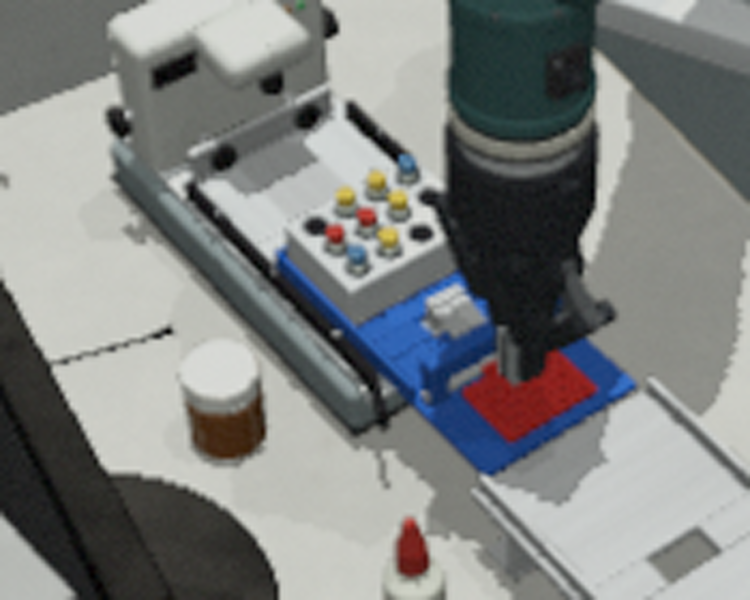

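The tray is level in the dock rails with its tail just past the stand edge. The press has crept up to 5 N, so I'll ease it and go on.

```bash
python3 -m jog '[[0,0,0.4,0],[0,0,0.3,0],[-0.8,-1.8,0,0],[-0.8,-1.8,0,0],[-0.8,-1.8,0,0],[-0.8,-1.8,0,0],[-0.8,-1.8,0,0],[-0.8,-1.8,0,0]]';python3 -m jog '[[-0.8,-1.8,0,0],[-0.8,-1.8,0,0],[-0.8,-1.8,0,0],[-0.8,-1.8,0,0],[-0.8,-1.8,0,0],[-0.8,-1.8,0,0],[-0.8,-1.8,0,0],[0,0,0,0]]'
```

```text
time: 17.0
position: [0.5266, 0.0575, 0.0746]
tcp_rot: [-0.642, -3.075, 0.0]
ft_force: [-0.1, 2.3, 0.1]
grip_width: 0.0002
grasp_force: 1.6
time: 17.67
position: [0.5209, 0.0444, 0.0747]
tcp_rot: [-0.643, -3.075, 0.001]
ft_force: [-0.0, 1.5, 0.7]
grip_width: -0.0001
grasp_force: 1.1
```

```bash
python3 -m jog '[[-0.8,-1.8,0,0],[-0.8,-1.8,0,0],[-0.8,-1.8,0,0],[-0.8,-1.8,0,0],[-0.8,-1.8,0,0],[-0.8,-1.8,0,0],[0,0,0,0],[0,0,0,0]]';python3 -m jog '[[0,0,1,0],[0,0,1,0],[0,0,2,0],[0,0,3,0],[0,0,4,0],[0,0,0,0],[0,0,0,0],[0,0,0,0]]'
python3 - <<'E'
from h import *
im2=vision.read_camera("side")[80:220,180:355]
for q,z in (("tray_nose",.05),("tray_tail",.05),("push_bar",.078)):
    for d in finder.tip_of("side",q)[:1]: print(q,round(d["score"],2),np.round(d["location"]),np.round(ray("side",d["location"],z)*1000,1))
im=vision.read_camera("wrist");
cv2.imwrite("pics/w7.png",np.vstack([im[100:350,100:500,::-1],cv2.resize(im2,(400,320),interpolation=2)[:,:,::-1]]))
E
```

```text
time: 18.33
position: [0.5162, 0.0336, 0.0747]
tcp_rot: [-0.643, -3.074, 0.001]
ft_force: [0.5, -0.5, 2.2]
grip_width: 0.0001
grasp_force: 0.9
time: 19.0
position: [0.5166, 0.0344, 0.0858]
tcp_rot: [0.642, 3.075, 0.0]
ft_force: [-0.2, -0.1, 0.3]
grip_width: -0.0003
grasp_force: 0.0
tray_nose 0.89 [260. 145.] [ 456.5 -117.5   50. ]
tray_tail 0.81 [313. 191.] [531.9  74.2  50. ]
push_bar 0.87 [300. 173.] [517.4  31.4  78. ]
```

View pics/w7.png

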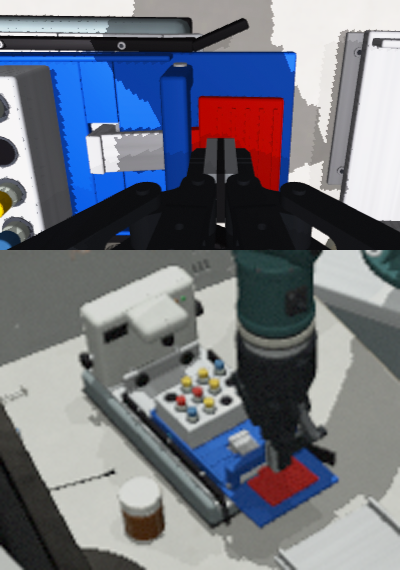

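The paddle is up and the tray sits level on the dock. The fingers are clear of the paddle, about 6 mm behind the bar. The buffer is still ahead of the nose.

```bash
python3 -m jog '[[-0.8,-1.8,0,0],[-0.8,-1.8,0,0],[-0.8,-1.8,0,0],[-0.8,-1.8,0,0],[-0.8,-1.8,0,0],[-0.8,-1.8,0,0],[-0.8,-1.8,0,0],[-0.8,-1.8,0,0]]'; python3 -m jog '[[-0.4,-0.9,0,0],[-0.4,-0.9,0,0],[-0.4,-0.9,0,0],[-0.4,-0.9,0,0],[-0.4,-0.9,0,0],[-0.4,-0.9,0,0],[-0.4,-0.9,0,0],[-0.4,-0.9,0,0]]'
```

```text
time: 19.92
position: [0.5101, 0.0198, 0.0857]
tcp_rot: [0.642, 3.075, 0.0]
ft_force: [1.4, 3.0, -0.5]
grip_width: 0.0002
grasp_force: 1.0
time: 20.58
position: [0.5069, 0.0127, 0.0857]
tcp_rot: [0.642, 3.075, 0.0]
ft_force: [1.3, 1.8, -0.5]
grip_width: -0.0003
grasp_force: 1.0
```

```bash
python3 -m jog '[[-0.4,-0.9,0,0],[-0.4,-0.9,0,0],[-0.4,-0.9,0,0],[-0.4,-0.9,0,0],[-0.4,-0.9,0,0],[-0.4,-0.9,0,0],[-0.4,-0.9,0,0],[-0.4,-0.9,0,0]]'
```

```text
time: 21.25
position: [0.5037, 0.0055, 0.0857]
tcp_rot: [0.642, 3.075, -0.0]
ft_force: [0.5, 1.6, 0.2]
grip_width: -0.0001
grasp_force: 1.0
```

```bash
python3 -m jog '[[-0.4,-0.9,0,0],[-0.4,-0.9,0,0],[-0.4,-0.9,0,0],[-0.4,-0.9,0,0],[-0.4,-0.9,0,0],[-0.2,-0.45,0,0],[0,0,0,0],[0,0,0,0]]'
```

```text
time: 21.92
position: [0.5014, 0.0004, 0.0857]
tcp_rot: [-0.642, -3.075, 0.0]
ft_force: [0.5, 1.3, -0.8]
grip_width: -0.0001
grasp_force: 0.7
```

Run:
```python
from h import *
vision.read_camera("side")
for q,z in (("tray_nose",.05),("tray_tail",.05),("push_bar",.078),("dock",0),("dock_mouth",.05)):
    for d in finder.tip_of("side",q)[:1]: print(q,round(d["score"],2),np.round(d["location"]),np.round(ray("side",d["location"],z)*1000,1))
```

```text
tray_nose 0.93 [252. 139.] [ 449.6 -145.3   50. ]
tray_tail 0.65 [302. 183.] [521.4  39.1  50. ]
push_bar 0.87 [288. 162.] [498.5  -9.5  78. ]
dock 0.64 [272. 166.] [467.4 -77.3   0. ]
dock_mouth 0.77 [296. 178.] [515.4  20.3  50. ]
```

```bash
python3 -m jog '[[-0.4,-0.9,0,0],[-0.4,-0.9,0,0],[-0.4,-0.9,0,0],[-0.4,-0.9,0,0],[-0.4,-0.9,0,0],[-0.2,-0.4,0,0],[0,0,0,0],[0,0,0,0]]'
```

```text
time: 22.88
position: [0.4992, -0.0045, 0.0857]
tcp_rot: [-0.643, -3.075, 0.0]
ft_force: [0.3, 2.0, 0.5]
grip_width: 0.0001
grasp_force: 0.7
```

```bash
python3 -m jog '[[-0.4,-0.9,0,0],[-0.4,-0.9,0,0],[-0.4,-0.9,0,0],[-0.2,-0.4,0,0],[0,0,0,0],[0,0,0,0],[0,0,0,0],[0,0,0,0]]'
```

```text
time: 23.55
position: [0.4979, -0.0076, 0.0857]
tcp_rot: [-0.642, -3.075, 0.0]
ft_force: [0.2, 1.2, 0.3]
grip_width: 0.0001
grasp_force: 0.5
```

```bash
python3 -m jog '[[-0.4,-0.9,0,0],[-0.4,-0.9,0,0],[-0.4,-0.9,0,0],[-0.4,-0.9,0,0],[0,0,0,0],[0,0,0,0],[0,0,0,0],[0,0,0,0]]'
```

```text
time: 24.22
position: [0.4975, -0.0102, 0.0859]
tcp_rot: [0.641, 3.073, 0.002]
ft_force: [2.1, 4.2, -0.6]
grip_width: 0.0001
grasp_force: 2.5
```

```bash
python3 -m jog '[[-0.4,-0.9,0,0],[-0.4,-0.9,0,0],[-0.4,-0.9,0,0],[-0.2,-0.4,0,0],[0,0,0,0],[0,0,0,0],[0,0,0,0],[0,0,0,0]]'
```

```text
time: 24.88
position: [0.4971, -0.0125, 0.0863]
tcp_rot: [0.639, 3.072, 0.004]
ft_force: [3.0, 6.8, 2.3]
grip_width: 0.0001
grasp_force: 3.4
```

```bash
python3 -m jog '[[-0.4,-0.9,0,0],[-0.2,-0.45,0,0],[0,0,0,0],[0,0,0,0],[0,0,0,0],[0,0,0,0],[0,0,0,0],[0,0,0,0]]'
```

```text
time: 25.55
position: [0.4972, -0.0136, 0.0864]
tcp_rot: [0.639, 3.071, 0.005]
ft_force: [3.8, 6.7, 1.4]
grip_width: -0.0001
grasp_force: 3.7
```

```bash
python3 -m jog '[[-0.4,-0.9,0,0],[-0.2,-0.45,0,0],[0,0,0,0],[0,0,0,0],[0,0,0,0],[0,0,0,0],[0,0,0,0],[0,0,0,0]]'
python3 - <<'E'
from h import *
im=vision.read_camera("wrist"); im2=vision.read_camera("side")[80:220,180:355]
cv2.imwrite("pics/w8.png",np.vstack([im[100:350,100:500,::-1],cv2.resize(im2,(400,320),interpolation=2)[:,:,::-1]]))
E
```

```text
time: 26.22
position: [0.4972, -0.0144, 0.0865]
tcp_rot: [0.638, 3.07, 0.006]
ft_force: [4.9, 7.5, 1.6]
grip_width: -0.0001
grasp_force: 4.3
```

View pics/w8.png

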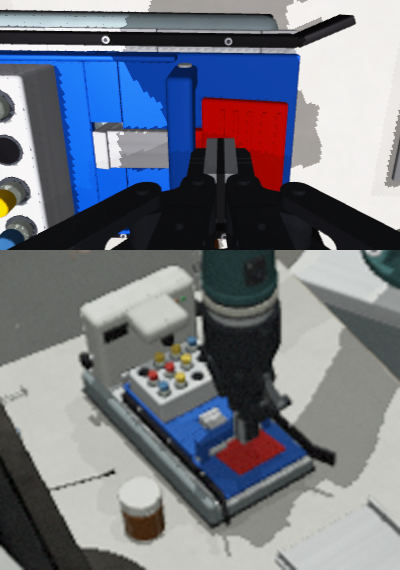

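```bash
python3 -m jog '[[0.4,0.9,0,0],[0.4,0.9,0,0],[0.4,0.9,0,0],[0.4,0.9,0,0],[0,0,0,0],[0,0,0,0],[0,0,0,0],[0,0,0,0]]'
```

```text
time: 26.98
position: [0.4961, -0.0129, 0.086]
tcp_rot: [0.642, 3.074, 0.001]
ft_force: [3.1, 4.6, 3.0]
grip_width: -0.0004
grasp_force: 3.0
```

```bash
python3 -m jog '[[0.4,0.9,0,0],[0.4,0.9,0,0],[0.4,0.9,0,0],[0,0,0,0],[0,0,0,0],[0,0,0,0],[0,0,0,0],[0,0,0,0]]'
```

```text
time: 27.65
position: [0.4961, -0.0109, 0.0856]
tcp_rot: [-0.643, -3.074, 0.001]
ft_force: [0.3, -1.1, -0.4]
grip_width: 0.0002
grasp_force: 0.0
```

```bash
python3 -m jog '[[0.8,1.8,0,0],[0.8,1.8,0,0],[0,0,5,0],[0,0,10,0],[0,0,15,0],[0,0,20,0],[0,0,20,0],[0,0,0,0]]'
python3 - <<'E'
from h import *
im2=vision.read_camera("side")[80:220,180:355]
for q,z in (("tray_nose",.05),("tray_tail",.05),("push_bar",.078),("dock",0)):
    for d in finder.tip_of("side",q)[:1]: print(q,round(d["score"],2),np.round(d["location"]),np.round(ray("side",d["location"],z)*1000,1))
im=vision.read_camera("wrist");cv2.imwrite("pics/w9full.png",im[:,:,::-1])
cv2.imwrite("pics/w9.png",np.vstack([im[80:330,100:500,::-1],cv2.resize(im2,(400,320),interpolation=2)[:,:,::-1]]))
E
```

```text
time: 28.32
position: [0.5006, -0.0069, 0.1596]
tcp_rot: [0.641, 3.068, 0.003]
ft_force: [0.0, -0.7, -0.3]
grip_width: -0.0003
grasp_force: 0.0
tray_nose 0.65 [252. 138.] [ 446.8 -148.9   50. ]
tray_tail 0.87 [297. 180.] [518.5  24.7  50. ]
push_bar 0.78 [284. 159.] [496.8 -22.6  78. ]
dock 0.7 [274. 168.] [469.1 -70.6   0. ]
```

View pics/w9.png

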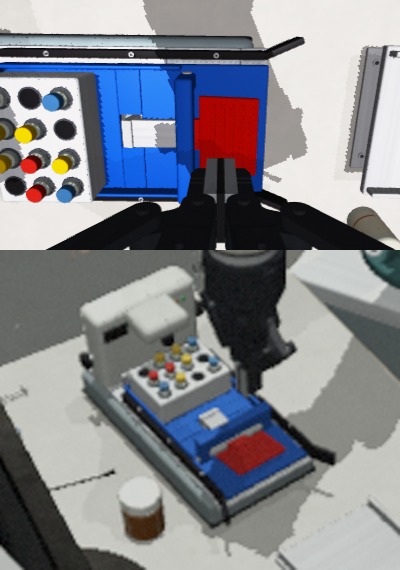

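Run:
```python
import cv2,numpy as np
g=lambda f:cv2.cvtColor(cv2.imread(f"pics/{f}.png"),cv2.COLOR_BGR2GRAY).astype(np.float32)
a,b=g("w8")[250:],g("w9")[250:]
for name,(y0,y1,x0,x1) in {"vials":(95,135,125,205),"tail":(180,250,170,320),"static":(20,100,80,200)}.items():
    t=b[y0:y1,x0:x1]; 
    res=cv2.matchTemplate(a,t,cv2.TM_CCOEFF_NORMED);_,v,_,l=cv2.minMaxLoc(res)
    print(name,round(v,3),l[0]-x0,l[1]-y0,cv2.phaseCorrelate(b[y0:y1,x0:x1].copy(),a[y0:y1,x0:x1].copy()))
```

```text
vials 0.875 0 0 ((-0.3679273591210048, -0.1527362337271576), 0.6928837624192238)
tail 0.948 0 0 ((-0.06382680897340265, 0.08393697000795441), 0.7724599640457719)
static 0.995 0 0 ((0.10733503639026054, -0.026352159741414027), 0.9931748600800833)
```

The tray didn't spring back when I let go: its shift is under 1 mm, where an unlocked tray would have come back about 4 mm. The buffers therefore can't push it out and the catch is locked. The bystanders haven't moved.

Run:
```python
from h import *
print(r.sign_off())
```

```text
the job is handed in; nothing more can be done
None
```

I slid the tray level across the gap into the dock and pushed it against the buffers, using under 9 N. It stayed put when I let go, so I take the catch as locked. The jar, bottle and carton were not touched, and I handed the job in at about 28.5 s.

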